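# Slide a printing block home in the register guide

### The arm

A 7-joint arm with a two-finger parallel gripper is mounted at the origin on the work surface. World frame = base frame: x ahead of the robot, y to its left, z up, the work surface at z = 0. Lengths are in mm, angles in rad, forces in N, time in s.
With the tool pointing down it reaches from about 400 to 875 mm from the base axis. Payload 4.4 kg.
Tool frame: the origin (TCP) lies on the centre line of the jaws, within the pads' length; the fingertips stand 14 mm ahead of it and the grasp point (between the pads) lies 5 mm behind it; z points along the fingers, x is the direction in which the jaws open and shut, and the axes are right-handed (so a half turn about z gives the same grasp; the last joint's range is limited). The gripper opens to 85 mm and grips with 20 to 120 N. Pads are 22 mm wide; open, the fingers measure 114 mm over their backs; the gripper's body (76 mm by 85 mm) begins 54 mm behind the grasp point. The pads swing forward as they close: fully open they stand 13 mm farther back than shut.
Start: joints at [-1.327, 0.628, 0.038, 1.517, -0.027, 0.996, -0.02], TCP at [198.141, 619.078, 245.313] pointing down, gripper open.
Joint ranges: [-3.06, 3.06], [-0.37, 2.12], [-1.25, 1.32], [0.18, 2.47], [-1.1, 4.24], [0.23, 1.98], [-2.94, 2.94]. Speed limits (rad/s): [2.57, 2.57, 3.14, 3.14, 3.14, 3.14, 3.14].

### API

Orientations are given as [roll, pitch, yaw] about the fixed x, y, z axes, in that order (R = Rz(yaw) Ry(pitch) Rx(roll)).
In Python, from cell import ctrl gives the robot as it stands.
- The arm moves only by the tool send_rows, never from a script. Its argument "commands" is a list of rows, each a list of 5 numbers: the finger opening in mm, from 0 to 85.4, then the shift along the tool's x, y, z in mm, then the turn about the tool's z in degrees. In form: [[grip, x, y, z, roll], ...]. A call has 1 to 5 rows; each row is the pose to reach, as a shift and turn from the pose measured when the call began, along the tool's axes at that moment; what a row does not reach only later rows make up. A row lasts 1/10 s, in which the tool goes at most 50 mm and 8.59 degrees, less where a joint would pass 70% of its speed; a pose out of reach is approached as far as the arm can. A call with a gripper value outside its range is refused whole. The fingers move at their own pace and stop on an object; the grip force is fixed at half the most. Time passes only in rows, so rows that repeat a pose let the fingers close. It gives the time, the measured TCP pose, the force and the opening at its end, in the units of the state.
- ctrl.read_state(): the state, without advancing time (a new reading comes with each control period).
- ctrl.get_image(name): name is "scene" or "top"; returns the picture (420x560x3 uint8, red, green, blue); there is no depth.
- ctrl.camera_params(name): a dict with "fx", "fy", "cx", "cy" (pixels), "k1" (the pictures are not rectified: a ray, as slopes to the right and down, at radius r is drawn at 1 + k1 r^2 times it, then the intrinsics apply), "cam_to_world" (4x4, takes a point from camera to world coordinates). Camera axes: x right, y down, z forward; pixel columns grow to the right and rows downward; lengths in mm; the calibration is good to about 2 mm. A picture is of the moment at which its call begins. camera_params takes no time and is no camera call.
- ctrl.finish_job(): hands the job in, once; it reports no verdict.
The state is a dict: "clock": time; "qpos": joint angles; "qd": joint speeds; "tau": joint torques, N m; "eef_pos": TCP position; "tool_rot": TCP orientation; "force": force on the tool from outside, world axes, zero at the start; "torque": the same for the moment, N m; "width": finger opening in mm.
Only numpy, scipy, OpenCV 4.12 (cv2) and the standard library are available. Lean on these libraries where they do the work, as an engineer would, in place of code of your own. Each camera call takes 0.05 s, during which the arm holds its last target.

### The job

Slide the printing block across the slab into the corner of the L-shaped register guide, so that one long side lies flush along the guide's long bar and a short side butts against its short bar. Keep the block flat on the slab (do not lift it), feel for the stops instead of ramming the guide, leave the tins and the knife where they are, and then let go of the block.

Things in the scene. Friction and masses are not known exactly. Their poses are not given: they have to be found in the camera images.
- block: Relief printing block: flat plywood plate, grey carved face up, 100 mm (its x) by 140 mm (its y), 25 mm high, 0.3 to 0.6 kg, loose; too wide to grip. Origin: centre of its underside, on the slab; z up. It starts away from both bars, on the open side of the corner (guide -x, -y), turned up to 0.4 rad from the guide. Sliding it takes a few newtons (under 7), more if it rubs along a bar. A half turn is the same.
- guide: L of two dark steel bars 20 wide, 14 mm high, fixed, rigid. Origin: inner corner, slab height; z up. Long bar: inner face is its plane x = 0, from y = -240 mm to the corner (bar on the +x side). Short bar: inner face is its plane y = 0, from x = -120 mm to the corner (bar on the +y side). Block home: centre at x -50, y -70 mm here, axes parallel. More than 60 N of block on guide spoils it.
- open_tin: Empty open steel ink tin, 84 mm across, 50 mm high, loose bystander to the left of the guide. Origin at the centre of its underside.
- closed_tin: Closed steel ink tin, 90 mm across, 48 mm high, loose bystander to the left of the guide. Origin at the centre of its underside.
- knife: Ink knife lying flat, loose bystander to the right of the work: black handle 95 x 24 x 16 mm (its x -92 to +3 mm) and steel blade 45 mm wide (its x to +103 mm). Origin at slab height between handle and blade, x towards the blade.
Mind the look-alikes: they are no part of the job. What is meant by the block is not orange, and is the smaller of those in its own colour.

How it is judged (in metres and radians):
At the end, for the whole second after the job is handed in: The block lies flat and still on the slab, carved face up, within 4 mm of touching each of the two bars and within 0.05 rad of parallel to them, its long side along the long bar (x of block in the frame of guide between -0.054 and -0.046 m and y of block in the frame of guide between -0.074 and -0.066 m and angle between the x axis of block and the x axis of guide, either way round below 0.05 rad and height (world z) of block below 0.004 m and angle between block's own z axis and vertical below 0.05 rad and linear speed of block below 0.01 m/s).
It fails at once if the block is lifted or tipped off the slab (12 mm or 0.2 rad) (height (world z) of block above 0.012 m or angle between block's own z axis and vertical above 0.2 rad).
It fails at once if the block is rammed against the guide with more than 60 N (contact force between block and guide above 60 N).
It fails at once if a tin or the knife is moved by more than 20 mm (distance of any of open_tin, closed_tin, knife from where it was at the start of the episode above 0.02 m).
It also fails if it takes over 58 s, if anything falls off the work surface, if the arm or the gripper's body presses on something with over 40 N, if the wrist force passes 120 N, or if a joint passes its speed limit or range.

## Working session

There is one attempt and no reset: what is moved stays moved. The work goes in short steps, Python scripts to look and compute and a tool call to move; the robot and the scene stay as the last step left them, time stands still between calls to the robot, and variables do not carry over. Pictures are saved under pics/ and viewed, and the job is handed in when it is done.

Besides the shell and the picture viewer there is one more tool, called after "Emit:" as name(argument=value, ...), one argument or row to a line, values as JSON. send_rows: Moves the arm, as the interface text tells. Its arguments: {"type":"object","properties":{"commands":{"type":"array"}},"required":["commands"]}

```bash
ls; mkdir -p pics
python3 - <<'E'
from cell import ctrl
import cv2
print(ctrl.read_state())
for n in("scene","top"):
    im=ctrl.get_image(n); cv2.imwrite(f"pics/{n}0.png",im[:,:,::-1]); print(ctrl.camera_params(n))
E
```

```text
pics
{'clock': 0.0, 'qpos': array([-1.32678182,  0.62932359,  0.03843536,  1.51839265, -0.02699986,
        0.9962757 , -0.0199771 ]), 'qd': array([ 3.33381567e-04,  4.85815541e-04,  9.66637389e-04, -3.45470337e-06,
       -1.79194850e-04,  1.67600339e-03, -4.70640442e-04]), 'tau': array([-4.08875536e-06, -5.63388169e+01,  1.22551918e+00, -1.93448693e+01,
        1.08755150e-02,  1.04704639e-02, -6.28192751e-06]), 'eef_pos': array([197.95844101, 618.48967231, 244.39565784]), 'tool_rot': array([3.14157238e+00, 1.88139948e-03, 1.26100956e+00]), 'force': array([-0.78288697, -0.69420543,  0.13667066]), 'torque': array([-0.00714982, -0.0271063 ,  0.00773533]), 'width': 85.37697251582225}
{'fx': 407.3644068104715, 'fy': 407.3644068104715, 'cx': 277.1494592722501, 'cy': 213.8612018329382, 'k1': -0.03127974951015711, 'cam_to_world': array([[ 6.23408907e-01,  5.93141756e-01, -5.09454799e-01,
         9.97042354e+02],
       [ 7.81891568e-01, -4.75102405e-01,  4.03637562e-01,
        -3.96009033e+02],
       [-2.62890740e-03, -6.49969663e-01, -7.59955608e-01,
         7.30639589e+02],
       [ 0.00000000e+00,  0.00000000e+00,  0.00000000e+00,
         1.00000000e+00]])}
{'fx': 388.989144222322, 'fy': 388.989144222322, 'cx': 275.2892428068653, 'cy': 210.48219665013917, 'k1': -0.07070594833946234, 'cam_to_world': array([[-9.27924592e-06, -9.82810268e-01,  1.84618466e-01,
         3.72310368e+02],
       [-9.99997587e-01, -3.96412844e-04, -2.16055223e-03,
        -4.01552629e+01],
       [ 2.19659804e-03, -1.84618040e-01, -9.82807893e-01,
         1.08582528e+03],
       [ 0.00000000e+00,  0.00000000e+00,  0.00000000e+00,
         1.00000000e+00]])}
```

View pics/scene0.png

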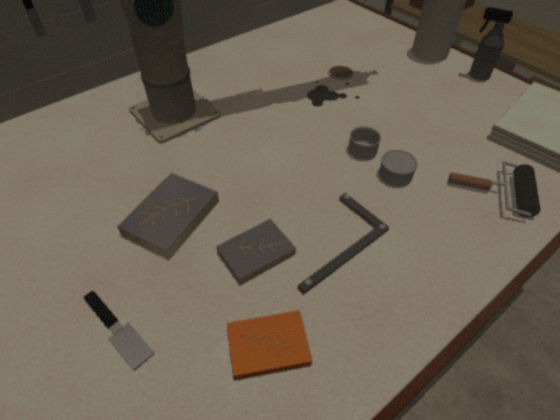

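View pics/top0.png

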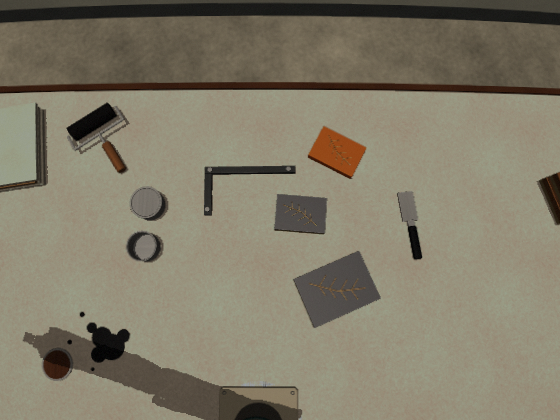

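Look-alikes, in the top view:
- Small grey plate at (301,214).
- Large grey plate at (337,289).
- Orange plate at (337,152).

The block is the smaller grey one, at (301,214). The guide's corner is near (209,171). Next I'll check this in a close crop and measure.

```bash
cat > h.py <<'E'
import numpy as np, cv2
from cell import ctrl
def cast(name,px,z):
    p=ctrl.camera_params(name); M=np.array(p["cam_to_world"]); px=np.atleast_2d(np.float64(px))
    d=np.c_[(px[:,0]-p["cx"])/p["fx"],(px[:,1]-p["cy"])/p["fy"]]
    u=d.copy()
    for _ in range(20): u=d/(1+p["k1"]*(u**2).sum(1,keepdims=True))
    r=np.c_[u,np.ones(len(u))]@M[:3,:3].T; o=M[:3,3]
    return (o+r*((z-o[2])/r[:,2])[:,None])[:,:2]
def sub(im,c):
    g=cv2.cvtColor(im,cv2.COLOR_RGB2GRAY)
    return g
E
python3 - <<'E'
from h import *
im=cv2.imread("pics/top0.png")
c=im[150:250,190:350]; c=cv2.convertScaleAbs(c,alpha=1.6)
cv2.imwrite("pics/crop0.png",cv2.resize(c,None,fx=5,fy=5,interpolation=cv2.INTER_CUBIC))
hsv=cv2.cvtColor(im,cv2.COLOR_BGR2HSV)
for p in [(295,205),(285,222),(320,205),(250,215),(250,170),(209,190),(300,232),(329,215)]: print(p,im[p[1],p[0]],hsv[p[1],p[0]])
E
```

```text
(295, 205) [72 74 78] [10 20 78]
(285, 222) [73 76 80] [13 22 80]
(320, 205) [71 74 78] [13 23 78]
(250, 215) [127 149 152] [ 26  42 152]
(250, 170) [36 38 39] [20 20 39]
(209, 190) [39 41 42] [20 18 42]
(300, 232) [46 59 69] [17 85 69]
(329, 215) [129 150 153] [ 26  40 153]
```

View pics/crop0.png

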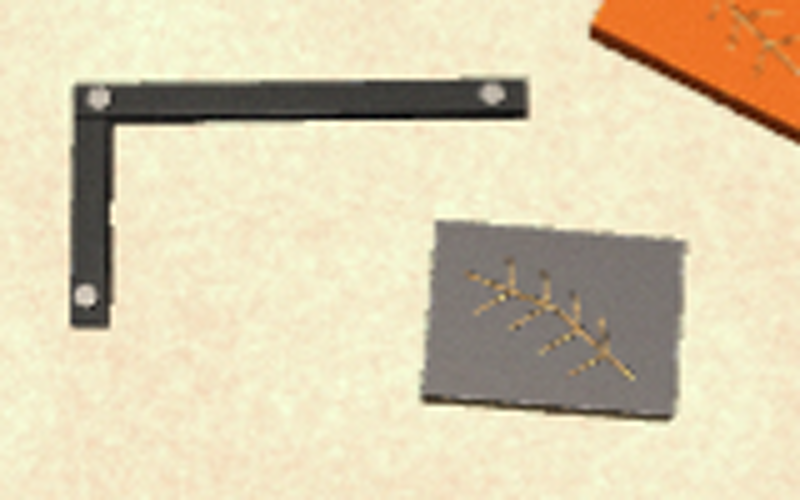

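The crop shows the small grey plate with corners near (277,194), (327,198), (325,233) and (274,230). The guide's outer corner is near (205,167).

```bash
cat >> h.py <<'E'
def rect_at(im,seed,lo,hi,z,name="top",minA=150):
    g=cv2.cvtColor(im,cv2.COLOR_BGR2GRAY)
    m=cv2.morphologyEx(cv2.inRange(g,lo,hi),cv2.MORPH_CLOSE,np.ones((3,3)))
    m=cv2.morphologyEx(m,cv2.MORPH_OPEN,np.ones((3,3)))
    n,l=cv2.connectedComponents(m); k=l[seed[1],seed[0]]
    cs,_=cv2.findContours((l==k).astype(np.uint8),cv2.RETR_EXTERNAL,cv2.CHAIN_APPROX_NONE)
    c=max(cs,key=cv2.contourArea)[:,0,:]
    return cast(name,c,z), c
def blk(im,seed,name="top"):
    w,c=rect_at(im,seed,62,105,25,name)
    r=cv2.minAreaRect(w.astype(np.float32)); return r,cv2.boxPoints(r),c
E
python3 - <<'E'
from h import *
im=cv2.imread("pics/top0.png")
r,b,c=blk(im,(285,222)); print(r); print(b)
w,c=rect_at(im,(250,170),0,62,14); 
h=cv2.approxPolyDP(c.reshape(-1,1,2),4,True)[:,0]; print(h.tolist(), cast("top",h,14).round(1).tolist())
g=cv2.cvtColor(im,cv2.COLOR_BGR2GRAY)
print("col250",g[160:182,250]); print("col225",g[160:182,225]);print("col280",g[160:182,280]); print("row195",g[195,200:218]); print("row180",g[180,200:218])
p=[(250,y) for y in (165,173)]
def top(mask): pass
# outer edge half crossings of long bar and left edge of short bar
def cross(a,thr):
    i=np.argmax(a<thr); return i-1+(a[i-1]-thr)/(float(a[i-1])-a[i])
g=g.astype(float)
L=[(x,158+cross(g[158:180,x],90)) for x in range(215,285)]
S=[(198+cross(g[y,198:215],90),y) for y in range(172,208)]
for P in(L,S):
    W=cast("top",P,14).astype(np.float32); vx,vy,x0,y0=cv2.fitLine(W,cv2.DIST_HUBER,0,.01,.01).ravel(); print("line",vx,vy,x0,y0,np.arctan2(vy,vx))
for n,seed in (("open",(145,246)),("closed",(147,203)),("knife",(414,240)),("knifeblade",(407,206))):
    print(n,cast("top",[seed],0 if "kn" in n else 48))
E
```

```text
((562.882080078125, -112.14337158203125), (141.32034301757812, 103.27217102050781), 85.18826293945312)
[[ 505.50085  -178.22318 ]
 [ 608.40906  -186.88585 ]
 [ 620.2633    -46.06357 ]
 [ 517.3551    -37.400894]]
[[294, 166], [289, 171], [285, 166], [212, 167], [210, 172], [205, 167], [209, 210], [204, 214], [211, 214], [213, 174], [294, 173]] [[703.5, -96.2], [688.6, -81.7], [703.5, -70.4], [700.6, 139.2], [685.7, 144.4], [700.6, 159.4], [575.0, 143.7], [563.5, 157.4], [563.5, 137.7], [679.7, 135.6], [682.7, -96.0]]
col250 [146 154 151 148 147 147  71  41  43  41  38  44  50  12 116 151 148 148
 149 146 146 149]
col225 [150 150 152 151 151 153  96  45  40  39  41  41  46  12  42 145 148 149
 148 148 146 148]
col280 [144 148 148 149 148 146  41  38  41  37  40  39  20  26 147 145 148 145
 149 145 147 147]
row195 [144 146 148 141  63  42  41  43  44  42  40  22  87 148 145 147 148 146]
row180 [146 147 145 144  70  40  41  40  39  43  40  27  66 148 151 152 151 149]
line 0.011611634 -0.9999326 703.8542 49.287144 -1.5591844
line 0.9998772 0.015669882 634.3337 160.28085 0.015670523
open [[469.91375845 308.02375679]]
closed [[588.01260285 309.59990541]]
knife [[ 491.46440036 -434.99173803]]
knifeblade [[ 589.53252746 -420.85920579]]
```

```bash
cat >> h.py <<'E'
from scipy.spatial.transform import Rotation as Ro
def to(x,y,z,yaw):
    s=ctrl.read_state(); R=Ro.from_euler('xyz',s["tool_rot"])
    d=R.inv().apply(np.array([x,y,z])-s["eef_pos"])
    dy=(yaw-s["tool_rot"][2]+np.pi)%(2*np.pi)-np.pi
    print("t",round(s["clock"],2),"pos",s["eef_pos"].round(1),"rot",s["tool_rot"].round(3),"F",s["force"].round(1),"w",round(s["width"],1),"-> shift",d.round(1),"turn",round(-np.degrees(dy),1))
E
python3 -c "
from h import *
to(450,430,200,0.6); to(562,-212,100,0.0137)"
```

```text
t 0.1 pos [198.  618.6 244.5] rot [3.142e+00 2.000e-03 1.261e+00] F [-0.4  0.6 -0.1] w 85.3 -> shift [-102.7  297.5   44.7] turn 37.9
t 0.1 pos [198.  618.6 244.5] rot [3.142e+00 2.000e-03 1.261e+00] F [-0.4  0.6 -0.1] w 85.3 -> shift [-679.8  599.9  145.7] turn 71.5
```

Emit:
send_rows(
  commands=[
    [50, -20, 60, 9, 8],
    [50, -41, 119, 18, 16],
    [50, -62, 178, 27, 24],
    [50, -82, 238, 36, 32],
    [50, -103, 297, 45, 38],
  ],
)

```text
clock: 0.6
eef_pos: [396.9, 468.8, 208.7]
tool_rot: [3.14, 0.002, 0.593]
force: [-0.6, 1.2, -0.5]
width: 50.0
```

```bash
python3 -c "
from h import *
to(562,-212,100,0.0137)"
```

```text
t 0.6 pos [396.9 468.8 208.7] rot [3.14e+00 2.00e-03 5.93e-01] F [-0.6  1.2 -0.5] w 50.0 -> shift [-243.4  656.7  110. ] turn 33.2
```

Emit:
send_rows(
  commands=[
    [50, -80, 219, 0, 11],
    [50, -80, 219, 0, 11],
    [50, -80, 219, 0, 11],
    [50, -80, 219, 0, 11],
    [50, -80, 219, 0, 11],
  ],
)

```text
clock: 1.1
eef_pos: [453.3, 238.5, 209.0]
tool_rot: [3.138, 0.003, 0.398]
force: [1.1, 0.4, -0.7]
width: 50.3
```

```bash
python3 -c "
from h import *
to(562,-212,100,0.0137)"
```

```text
t 1.1 pos [453.3 238.5 209. ] rot [3.138e+00 3.000e-03 3.980e-01] F [ 1.1  0.4 -0.7] w 50.3 -> shift [-74.1 457.1 110.6] turn 22.0
```

Emit:
send_rows(
  commands=[
    [50, -37, 228, 0, 11],
    [50, -37, 228, 0, 11],
    [50, -37, 228, 0, 11],
    [50, -37, 228, 0, 11],
    [50, -37, 228, 0, 11],
  ],
)

```text
clock: 1.6
eef_pos: [507.8, 10.1, 209.9]
tool_rot: [3.137, 0.002, 0.203]
force: [-0.2, 0.6, 0.8]
width: 50.0
```

```bash
python3 -c "
from h import *
to(562,-212,100,0.0137)"
```

```text
t 1.6 pos [507.8  10.1 209.9] rot [3.137e+00 2.000e-03 2.030e-01] F [-0.2  0.6  0.8] w 50.0 -> shift [  8.6 227.9 111. ] turn 10.8
```

Emit:
send_rows(
  commands=[
    [50, 9, 228, 60, 11],
    [50, 9, 228, 60, 11],
    [50, 9, 228, 60, 11],
    [50, 9, 228, 60, 11],
    [50, 9, 228, 60, 11],
  ],
)

```text
clock: 2.1
eef_pos: [562.1, -215.0, 149.9]
tool_rot: [3.136, 0.002, 0.009]
force: [-0.0, 0.4, -0.4]
width: 50.1
```

```bash
python3 -c "
from h import *
to(562,-214,60,0.0137)"
```

```text
t 2.1 pos [ 562.1 -215.   149.9] rot [3.136e+00 2.000e-03 9.000e-03] F [-0.   0.4 -0.4] w 50.1 -> shift [ 0.  -1.6 89.9] turn -0.3
```

Emit:
send_rows(
  commands=[
    [50, 0, 0, 45, -0.3],
    [50, 0, 0, 90, -0.3],
    [50, 0, 0, 100, -0.3],
    [50, 0, 0, 100, -0.3],
  ],
)

```text
clock: 2.5
eef_pos: [560.6, -214.9, 48.3]
tool_rot: [3.137, 0.006, 0.014]
force: [0.4, -0.2, 0.7]
width: 50.5
```

```bash
python3 -c "
from h import *
to(562,-214,25,0.0137)
for n in('top','scene'):
    im=ctrl.get_image(n)[:,:,::-1]; c=im[120:320,200:450] if n=='top' else im[150:350,150:400]
    cv2.imwrite(f'pics/{n}1.png',cv2.resize(cv2.convertScaleAbs(c,alpha=1.5),None,fx=3,fy=3))
"
```

```text
t 2.5 pos [ 560.6 -214.9   48.3] rot [3.137 0.006 0.014] F [ 0.4 -0.2  0.7] w 50.5 -> shift [ 1.5 -1.  23.3] turn 0.0
```

View pics/top1.png

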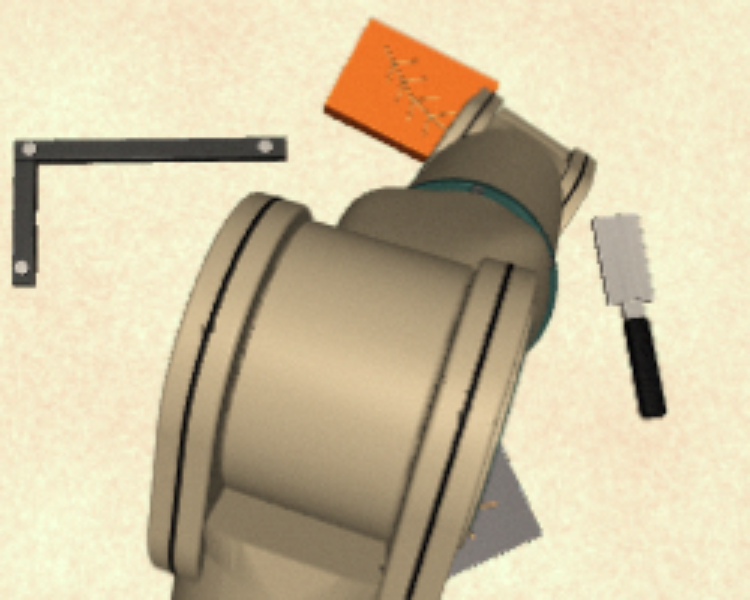

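View pics/scene1.png

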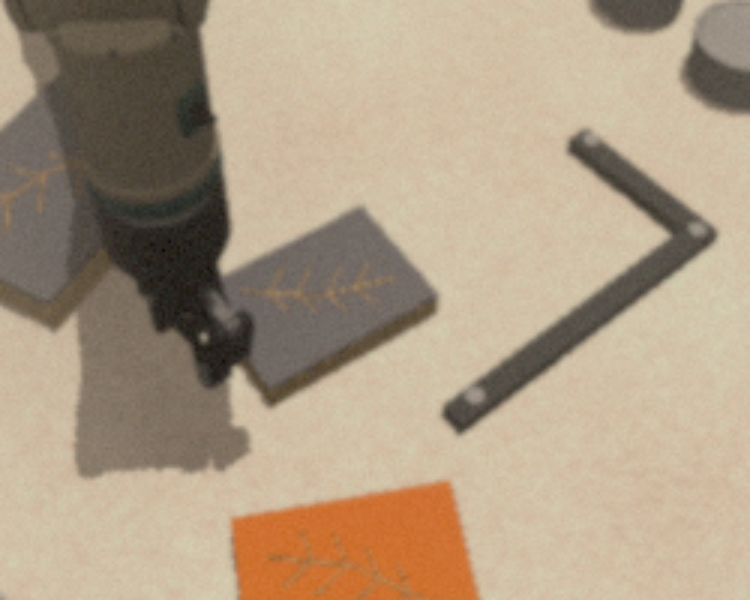

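The arm hides the block from the top camera. The scene view shows the gripper just behind the block's short side, at about (225,270) in the full picture, and clear of everything else. Next I'll lower carefully.

Emit:
send_rows(
  commands=[
    [50, 1.5, 0, 12, 0],
    [50, 1.5, 0, 24, 0],
    [50, 1.5, 0, 26, 0],
    [50, 1.5, 0, 26, 0],
  ],
)

```text
clock: 3.0
eef_pos: [564.3, -215.7, 25.0]
tool_rot: [3.135, 0.001, 0.015]
force: [0.2, -1.1, -0.3]
width: 50.2
```

Emit:
send_rows(
  commands=[
    [50, 0, 0, 4, 0],
    [50, 0, 0, 6, 0],
    [50, 0, 0, 6, 0],
  ],
)

```text
clock: 3.3
eef_pos: [564.0, -215.7, 18.8]
tool_rot: [3.135, 0.001, 0.015]
force: [0.5, -0.3, 0.9]
width: 50.1
```

Emit:
send_rows(
  commands=[
    [50, 0, -5, 1.5, 0],
    [50, 0, -11, 1.5, 0],
    [50, 0, -17, 1.5, 0],
    [50, 0, -23, 1.5, 0],
    [50, 0, -30, 1.5, 0],
  ],
)

```text
clock: 3.8
eef_pos: [563.9, -185.5, 17.2]
tool_rot: [3.135, 0.0, 0.014]
force: [-0.4, -1.9, 0.2]
width: 50.2
```

Emit:
send_rows(
  commands=[
    [50, 0, -7, 0, 0],
    [50, 0, -14, 0, 0],
    [50, 0, -21, 0, 0],
    [50, 0, -28, 0, 0],
    [50, 0, -35, 0, 0],
  ],
)

```text
clock: 4.3
eef_pos: [563.5, -150.5, 17.2]
tool_rot: [3.134, -0.0, 0.014]
force: [0.3, -2.1, 1.9]
width: 49.8
```

```bash
python3 -c "
from h import *
to(563,-25,17,0.0137)
for n in('scene',):
    im=ctrl.get_image(n)[:,:,::-1]; c=im[150:350,150:400]
    cv2.imwrite(f'pics/{n}2.png',cv2.resize(cv2.convertScaleAbs(c,alpha=1.5),None,fx=3,fy=3))
"
```

```text
t 4.3 pos [ 563.5 -150.5   17.2] rot [ 3.134 -0.     0.014] F [ 0.3 -2.1  1.9] w 49.8 -> shift [   1.3 -125.4   -0.8] turn 0.0
```

View pics/scene2.png

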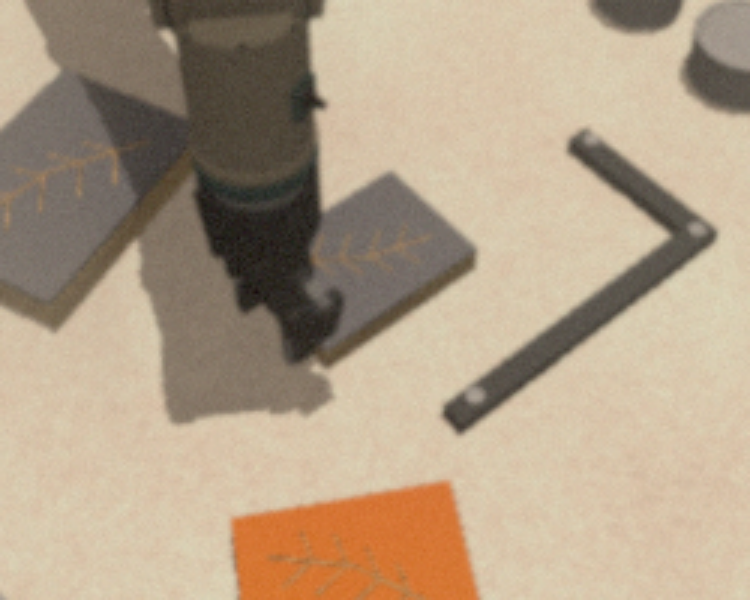

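The block is sliding and turning square to the guide. Its right corner is now at about (307,235) in the full picture, so I'll keep pushing.

Emit:
send_rows(
  commands=[
    [50, 0, -9, 0, 0],
    [50, 0, -18, 0, 0],
    [50, 0, -27, 0, 0],
    [50, 0, -36, 0, 0],
    [50, 0, -45, 0, 0],
  ],
)

```text
clock: 4.85
eef_pos: [562.7, -102.7, 16.8]
tool_rot: [3.136, 0.0, 0.016]
force: [-0.4, -2.1, 2.2]
width: 49.8
```

Emit:
send_rows(
  commands=[
    [50, 0, -9, 0, 0],
    [50, 0, -18, 0, 0],
    [50, 0, -27, 0, 0],
    [50, 0, -36, 0, 0],
    [50, 0, -45, 0, 0],
  ],
)

```text
clock: 5.35
eef_pos: [562.0, -57.0, 16.5]
tool_rot: [3.136, 0.0, 0.016]
force: [0.6, -2.1, 0.8]
width: 49.9
```

Emit:
send_rows(
  commands=[
    [50, 0, -8, 0, 0],
    [50, 0, -16, 0, 0],
    [50, 0, -23, 0, 0],
    [50, 0, -28, 0, 0],
    [50, 0, -28, 0, 0],
  ],
)

```text
clock: 5.85
eef_pos: [561.3, -27.4, 16.2]
tool_rot: [3.137, 0.001, 0.017]
force: [-0.5, -0.4, -0.1]
width: 50.0
```

```bash
python3 -c "
from h import *
to(563,-25,17,0.0137)
for n in('scene','top'):
    im=ctrl.get_image(n)[:,:,::-1]; cv2.imwrite(f'pics/{n}3full.png',im);c=im[150:350,150:400]
    if n=='scene': cv2.imwrite(f'pics/{n}3.png',cv2.resize(cv2.convertScaleAbs(c,alpha=1.5),None,fx=3,fy=3))
"
```

```text
t 5.85 pos [561.3 -27.4  16.2] rot [3.137e+00 1.000e-03 1.700e-02] F [-0.5 -0.4 -0.1] w 50.0 -> shift [ 1.7 -2.3 -0.8] turn 0.2
```

View pics/scene3.png

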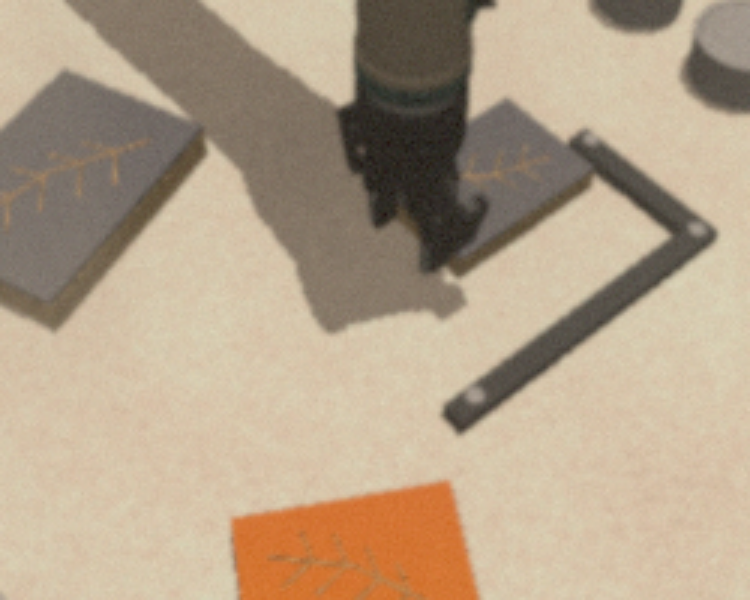

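Block now sits square, about 14 mm short of the short bar. I'll back off, lift and swing round to its near long side.

Emit:
send_rows(
  commands=[
    [50, 0, 20, 0, 0],
    [50, 0, 25, -30, 0],
    [50, 0, 25, -75, 0],
    [50, 0, 25, -100, 0],
    [50, 0, 25, -100, 0],
  ],
)

```text
clock: 6.45
eef_pos: [564.0, -53.1, 119.6]
tool_rot: [3.136, -0.005, 0.016]
force: [1.3, -1.0, -0.4]
width: 49.8
```

```bash
python3 -c "
from h import *
import math
to(482,54,116,0.0137+math.pi/2)"
```

```text
t 6.45 pos [564.  -53.1 119.6] rot [ 3.136 -0.005  0.016] F [ 1.3 -1.  -0.4] w 49.8 -> shift [ -80.3 -108.4    2.7] turn -89.9
```

Emit:
send_rows(
  commands=[
    [70, -27, -36, 0, -8],
    [70, -53, -72, 0, -16],
    [70, -80, -108, 0, -25],
    [70, -80, -108, 0, -33],
    [70, -80, -108, 0, -42],
  ],
)

```text
clock: 6.95
eef_pos: [480.5, 55.6, 117.9]
tool_rot: [3.137, 0.001, 0.752]
force: [0.9, 0.2, 0.3]
width: 70.0
```

```bash
python3 -c "
from h import *
import math
to(482,54,60,0.0137+math.pi/2)"
```

```text
t 6.95 pos [480.5  55.6 117.9] rot [3.137e+00 1.000e-03 7.520e-01] F [0.9 0.2 0.3] w 70.0 -> shift [ 0.1  1.9 57.9] turn -47.7
```

Emit:
send_rows(
  commands=[
    [70, 0, 0, 0, -8],
    [70, 0, 0, 0, -16],
    [70, 0, 0, 0, -24],
    [70, 0, 0, 0, -32],
    [70, 0, 0, 0, -40],
  ],
)

```text
clock: 7.45
eef_pos: [479.7, 55.7, 117.1]
tool_rot: [3.141, 0.004, 1.456]
force: [0.0, -0.4, 0.9]
width: 70.3
```

Emit:
send_rows(
  commands=[
    [70, 0, 0, 20, -7.7],
    [70, 0, 0, 40, -7.7],
    [70, 0, 0, 58, -7.7],
    [70, 0, 0, 58, -7.7],
  ],
)

```text
clock: 7.85
eef_pos: [477.4, 55.3, 56.7]
tool_rot: [-3.136, 0.004, 1.59]
force: [-0.0, 0.6, 0.0]
width: 69.9
```

```bash
python3 -c "
from h import *
import math
to(480,54,17,0.0137+math.pi/2)
im=ctrl.get_image('top')[:,:,::-1]; cv2.imwrite('pics/top4full.png',im);c=im[120:320,120:370]
cv2.imwrite('pics/top4.png',cv2.resize(cv2.convertScaleAbs(c,alpha=1.5),None,fx=3,fy=3))
"
```

```text
t 7.85 pos [477.4  55.3  56.7] rot [-3.136  0.004  1.59 ] F [-0.   0.6  0. ] w 69.9 -> shift [-1.2  2.8 39.6] turn 0.3
```

View pics/top4.png

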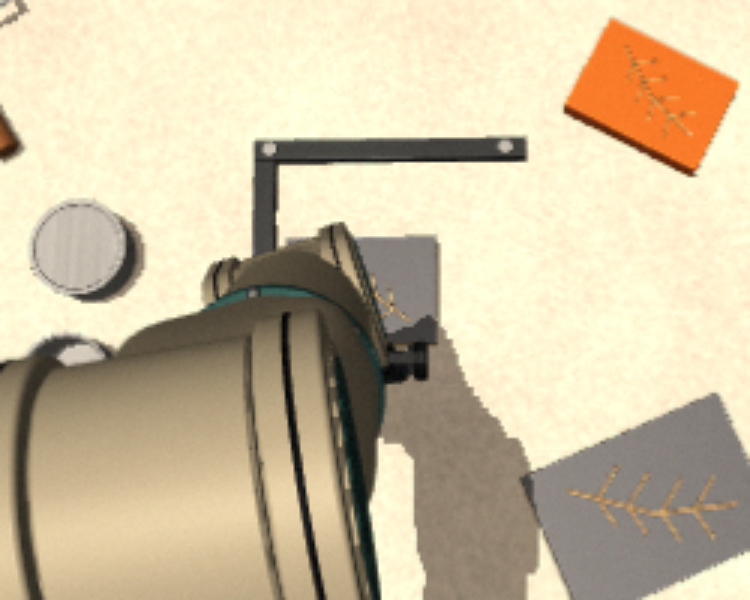

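The near finger is behind the block's near long side, at about (258,235) in the full picture, with clearance. The gap to the long bar is about 70 mm. I'll lower and push in +x.

Emit:
send_rows(
  commands=[
    [70, -1, 3, 13, 0],
    [70, -1, 3, 26, 0],
    [70, -1, 3, 36, 0],
    [70, -1, 3, 36, 0],
  ],
)

```text
clock: 8.3
eef_pos: [480.2, 54.3, 20.8]
tool_rot: [-3.136, 0.004, 1.59]
force: [-0.3, 0.3, -0.3]
width: 70.1
```

```bash
python3 -c "
from h import *
import math
to(572,53,17,0.0137+math.pi/2)"
```

```text
t 8.3 pos [480.2  54.3  20.8] rot [-3.136  0.004  1.59 ] F [-0.3  0.3 -0.3] w 70.1 -> shift [-3.1 91.8  3.3] turn 0.3
```

Emit:
send_rows(
  commands=[
    [70, 0, 7, 3.5, 0.3],
    [70, 0, 14, 3.5, 0.3],
    [70, 0, 21, 3.5, 0.3],
    [70, 0, 28, 3.5, 0.3],
    [70, 0, 35, 3.5, 0.3],
  ],
)

```text
clock: 8.8
eef_pos: [515.3, 54.8, 17.3]
tool_rot: [-3.135, 0.004, 1.585]
force: [-3.2, 0.4, 1.2]
width: 70.0
```

Emit:
send_rows(
  commands=[
    [70, 0, 7, 0, 0],
    [70, 0, 14, 0, 0],
    [70, 0, 21, 0, 0],
    [70, 0, 28, 0, 0],
    [70, 0, 35, 0, 0],
  ],
)

```text
clock: 9.3
eef_pos: [550.7, 55.3, 17.1]
tool_rot: [-3.135, 0.005, 1.585]
force: [-2.2, -0.7, 1.8]
width: 69.9
```

```bash
python3 -c "
from h import *
import math
to(572,53,17,0.0137+math.pi/2)
for n in('scene','top'):
    im=ctrl.get_image(n)[:,:,::-1]; cv2.imwrite(f'pics/{n}5full.png',im);c=im[150:350,200:450]
    if n=='scene': cv2.imwrite(f'pics/{n}5.png',cv2.resize(cv2.convertScaleAbs(c,alpha=1.5),None,fx=3,fy=3))
"
```

```text
t 9.3 pos [550.7  55.3  17.1] rot [-3.135  0.005  1.585] F [-2.2 -0.7  1.8] w 69.9 -> shift [-2.6 21.2 -0.1] turn 0.0
```

View pics/scene5.png

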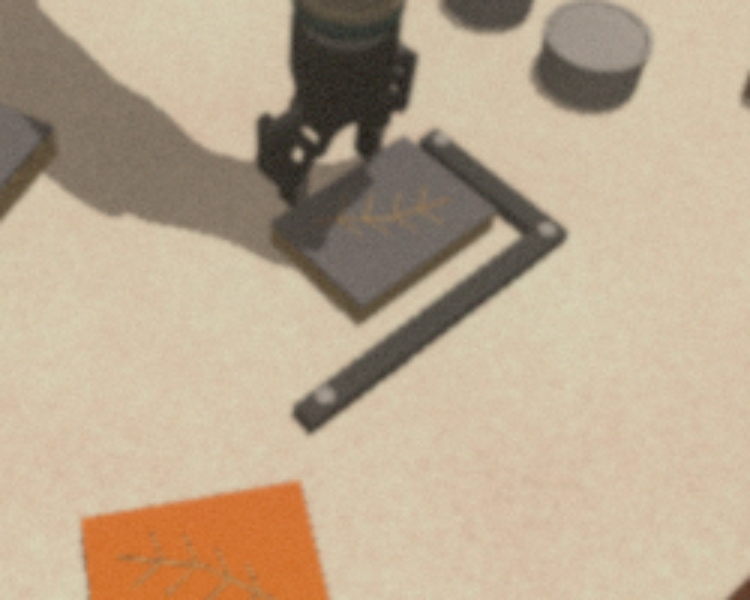

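The block is square and about 20 mm short of the long bar. Now I'll creep in.

Emit:
send_rows(
  commands=[
    [70, 0, 3, 0, 0],
    [70, 0, 6, 0, 0],
    [70, 0, 9, 0, 0],
    [70, 0, 12, 0, 0],
    [70, 0, 14, 0, 0],
  ],
)

```text
clock: 9.9
eef_pos: [566.8, 55.7, 17.0]
tool_rot: [-3.138, 0.004, 1.585]
force: [-2.0, -0.3, -1.0]
width: 70.1
```

Emit:
send_rows(
  commands=[
    [70, 0, 1, 0, 0],
    [70, 0, 2, 0, 0],
    [70, 0, 3, 0, 0],
  ],
)

```text
clock: 10.2
eef_pos: [569.6, 55.7, 17.0]
tool_rot: [-3.138, 0.004, 1.585]
force: [-2.0, -0.0, 0.1]
width: 70.0
```

Emit:
send_rows(
  commands=[
    [70, 0, 1, 0, 0],
    [70, 0, 2, 0, 0],
  ],
)

```text
clock: 10.4
eef_pos: [571.6, 55.7, 17.0]
tool_rot: [-3.138, 0.004, 1.585]
force: [-0.9, -0.8, 0.4]
width: 69.6
```

Emit:
send_rows(
  commands=[
    [70, 0, 1, 0, 0],
    [70, 0, 1.5, 0, 0],
  ],
)

```text
clock: 10.6
eef_pos: [573.3, 55.7, 17.0]
tool_rot: [-3.138, 0.004, 1.585]
force: [-1.8, -0.1, 0.6]
width: 70.1
```

Emit:
send_rows(
  commands=[
    [70, 0, 1, 0, 0],
    [70, 0, 1.5, 0, 0],
  ],
)

```text
clock: 10.8
eef_pos: [574.1, 55.7, 17.0]
tool_rot: [-3.137, 0.004, 1.585]
force: [-4.5, 0.1, 3.8]
width: 70.1
```

Emit:
send_rows(
  commands=[
    [70, 0, 1, 0, 0],
    [70, 0, 1, 0, 0],
  ],
)

```text
clock: 11.0
eef_pos: [574.1, 55.7, 16.9]
tool_rot: [-3.135, 0.004, 1.585]
force: [-4.6, -0.3, 3.6]
width: 70.0
```

Emit:
send_rows(
  commands=[
    [70, 0, 2.5, 0, 0],
    [70, 0, 2.5, 0, 0],
  ],
)

```text
clock: 11.2
eef_pos: [574.1, 55.7, 16.7]
tool_rot: [-3.129, 0.005, 1.585]
force: [-7.1, 0.2, 4.8]
width: 70.1
```

```bash
python3 -c "
from h import *
import math
to(530,54,117,0.0137)
for n in('scene',):
    im=ctrl.get_image(n)[:,:,::-1]; c=im[180:300,260:410]
    if n=='scene': cv2.imwrite(f'pics/{n}6.png',cv2.resize(cv2.convertScaleAbs(c,alpha=1.5),None,fx=5,fy=5))
"
```

```text
t 11.2 pos [574.1  55.7  16.7] rot [-3.129  0.005  1.585] F [-7.1  0.2  4.8] w 70.1 -> shift [ -1.5 -45.4 -99.8] turn 90.0
```

View pics/scene6.png

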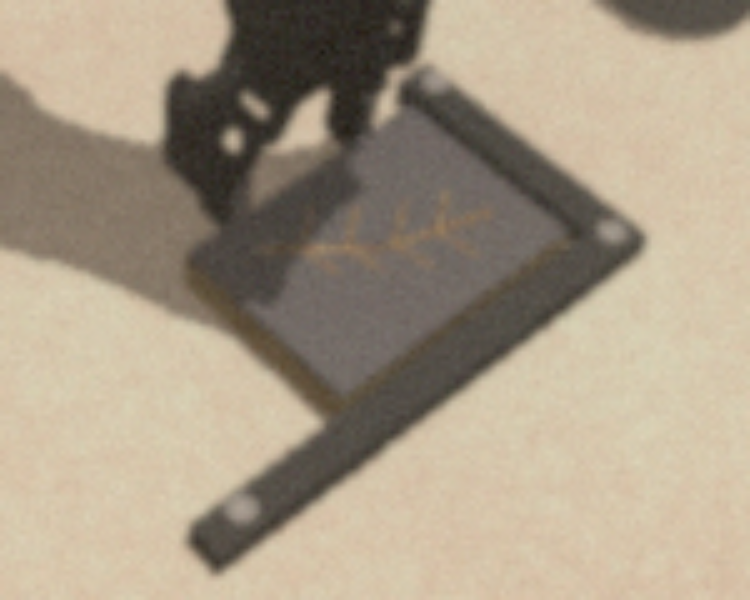

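The stop on the long bar is felt: no further travel at 7 N, and the long side lies flush. Now I'll back off and return to the short side for the last push.

Emit:
send_rows(
  commands=[
    [40, 0, -15, 0, 0],
    [40, 0, -30, -20, 0],
    [40, 0, -40, -60, 0],
    [40, 0, -45, -100, 0],
    [40, 0, -45, -100, 0],
  ],
)

```text
clock: 11.75
eef_pos: [534.7, 56.2, 122.1]
tool_rot: [-3.141, 0.003, 1.585]
force: [0.6, 0.5, 0.7]
width: 39.7
```

```bash
python3 -c "
from h import *
import math
to(632,-58,117,0.0137)"
```

```text
t 11.75 pos [534.7  56.2 122.1] rot [-3.141e+00  3.000e-03  1.585e+00] F [0.6 0.5 0.7] w 39.7 -> shift [-115.6   95.7    5.5] turn 90.0
```

Emit:
send_rows(
  commands=[
    [40, -30, 25, 0, 8],
    [40, -60, 50, 0, 16],
    [40, -90, 75, 0, 25],
    [40, -116, 96, 0, 33],
    [40, -116, 96, 0, 42],
  ],
)

```text
clock: 12.25
eef_pos: [636.5, -65.1, 122.4]
tool_rot: [3.131, 0.002, 0.847]
force: [-0.7, 0.5, -0.5]
width: 39.9
```

```bash
python3 -c "
from h import *
to(632,-58,117,0.0137)"
```

```text
t 12.25 pos [636.5 -65.1 122.4] rot [3.131e+00 2.000e-03 8.470e-01] F [-0.7  0.5 -0.5] w 39.9 -> shift [ 2.3 -8.1  5.3] turn 47.7
```

Emit:
send_rows(
  commands=[
    [40, 2, -5, 0, 8],
    [40, 2, -5, 0, 16],
    [40, 2, -5, 0, 24],
    [40, 2, -5, 0, 32],
    [40, 2, -5, 0, 40],
  ],
)

```text
clock: 12.75
eef_pos: [635.3, -60.7, 121.9]
tool_rot: [3.131, -0.007, 0.143]
force: [-0.3, -0.1, 0.7]
width: 40.1
```

Emit:
send_rows(
  commands=[
    [40, 0, 0, 0, 7.7],
    [40, 0, 0, 35, 7.7],
    [40, 0, 0, 70, 7.7],
    [40, 0, 0, 70, 7.7],
  ],
)

```text
clock: 13.15
eef_pos: [633.2, -60.9, 47.2]
tool_rot: [3.132, -0.001, 0.009]
force: [-1.0, 0.5, -0.8]
width: 40.2
```

```bash
python3 -c "
from h import *
to(633,-58,17,0.0137)
for n in('scene','top'):
    im=ctrl.get_image(n)[:,:,::-1]; cv2.imwrite(f'pics/{n}7full.png',im);c=im[150:300,230:430]
    if n=='scene': cv2.imwrite(f'pics/{n}7.png',cv2.resize(cv2.convertScaleAbs(c,alpha=1.5),None,fx=4,fy=4))
"
```

```text
t 13.15 pos [633.2 -60.9  47.2] rot [ 3.132e+00 -1.000e-03  9.000e-03] F [-1.   0.5 -0.8] w 40.2 -> shift [-0.2 -3.1 30.1] turn -0.3
```

View pics/scene7.png

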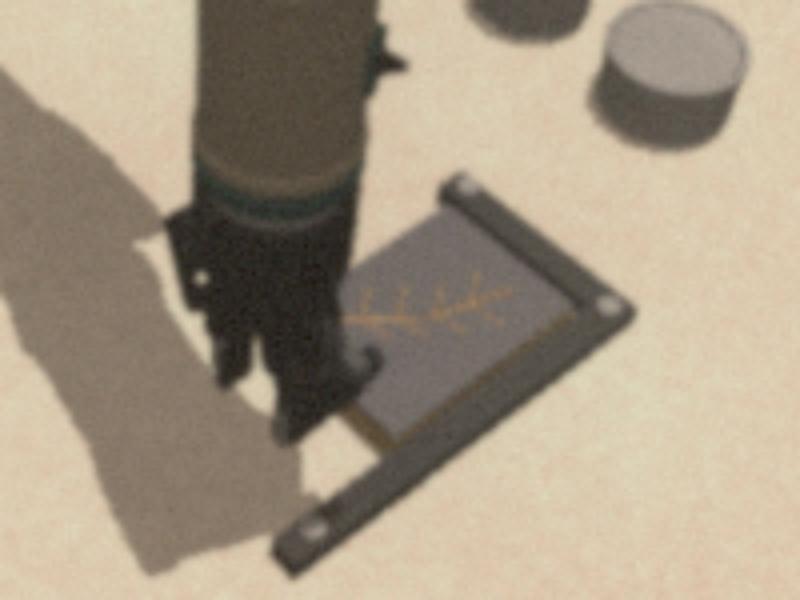

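Fingers are behind the short side at about (305,255) in the full picture, inside the long bar. The block is still flush. I'll lower and push in +y.

Emit:
send_rows(
  commands=[
    [40, -2, 0, 12, -0.3],
    [40, -2, 0, 24, -0.3],
    [40, -2, 0, 30, -0.3],
    [40, -2, 0, 30, -0.3],
  ],
)

```text
clock: 13.65
eef_pos: [634.0, -61.9, 20.7]
tool_rot: [3.132, -0.007, 0.014]
force: [0.2, -0.4, 0.6]
width: 40.0
```

Emit:
send_rows(
  commands=[
    [40, 0, -6, 0, 0],
    [40, 0, -12, 0, 0],
    [40, 0, -18, 0, 0],
    [40, 0, -24, 0, 0],
    [40, 0, -30, 0, 0],
  ],
)

```text
clock: 14.15
eef_pos: [633.7, -31.0, 20.6]
tool_rot: [3.132, -0.007, 0.015]
force: [-0.2, -0.2, -0.4]
width: 39.7
```

Emit:
send_rows(
  commands=[
    [40, 0, -2, 0, 0],
    [40, 0, -4, 0, 0],
    [40, 0, -6, 0, 0],
    [40, 0, -8, 0, 0],
  ],
)

```text
clock: 14.55
eef_pos: [633.6, -24.2, 20.6]
tool_rot: [3.131, -0.007, 0.014]
force: [-0.2, -1.4, 1.2]
width: 40.1
```

Emit:
send_rows(
  commands=[
    [40, 0, -2, 1, 0],
    [40, 0, -4, 2, 0],
    [40, 0, -6, 2, 0],
    [40, 0, -8, 2, 0],
  ],
)

```text
clock: 14.95
eef_pos: [633.6, -16.1, 18.6]
tool_rot: [3.131, -0.008, 0.013]
force: [0.3, -2.4, 1.3]
width: 39.7
```

Emit:
send_rows(
  commands=[
    [40, 0, -1, 0, 0],
    [40, 0, -2, 0, 0],
  ],
)

```text
clock: 15.15
eef_pos: [633.6, -13.9, 18.6]
tool_rot: [3.131, -0.008, 0.014]
force: [-0.1, -2.4, 1.2]
width: 39.7
```

Emit:
send_rows(
  commands=[
    [40, 0, -1, 0, 0],
    [40, 0, -1.5, 0, 0],
  ],
)

```text
clock: 15.35
eef_pos: [633.6, -12.6, 18.6]
tool_rot: [3.13, -0.008, 0.014]
force: [0.5, -3.3, 1.8]
width: 40.1
```

Emit:
send_rows(
  commands=[
    [40, 0, -1, 0, 0],
    [40, 0, -1.5, 0, 0],
  ],
)

```text
clock: 15.55
eef_pos: [633.7, -12.5, 18.6]
tool_rot: [3.128, -0.008, 0.013]
force: [0.1, -5.4, 0.6]
width: 40.3
```

Emit:
send_rows(
  commands=[
    [40, 0, -1, 0, 0],
    [40, 0, -1.5, 0, 0],
  ],
)

```text
clock: 15.75
eef_pos: [633.6, -12.5, 18.6]
tool_rot: [3.127, -0.008, 0.012]
force: [-0.5, -7.1, 1.1]
width: 39.9
```

Emit:
send_rows(
  commands=[
    [40, 0, -1, 0, 0],
    [40, 0, -1.5, 0, 0],
  ],
)

```text
clock: 15.95
eef_pos: [633.7, -12.5, 18.6]
tool_rot: [3.125, -0.009, 0.012]
force: [0.3, -7.0, 0.6]
width: 39.6
```

Emit:
send_rows(
  commands=[
    [40, 0, -3, 0, 0],
    [40, 0, -5, 0, 0],
    [40, 0, -5, 0, 0],
  ],
)

```text
clock: 16.25
eef_pos: [633.7, -12.4, 18.7]
tool_rot: [3.119, -0.009, 0.01]
force: [1.0, -11.9, -0.2]
width: 39.7
```

```bash
python3 -c "
from h import *
for n in('scene','top'):
    im=ctrl.get_image(n)[:,:,::-1]; cv2.imwrite(f'pics/{n}8full.png',im);c=im[180:300,260:410]
    if n=='scene': cv2.imwrite(f'pics/{n}8.png',cv2.resize(cv2.convertScaleAbs(c,alpha=1.5),None,fx=5,fy=5))
"
```

```text
(no output)
```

View pics/scene8.png

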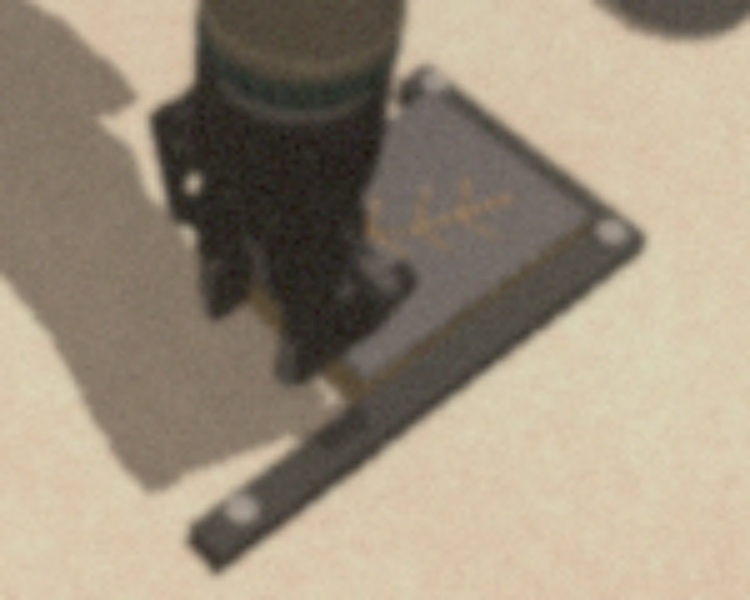

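It holds firm at 12 N, so the short-bar stop is felt. I'll back off, lift and clear the view.

Emit:
send_rows(
  commands=[
    [40, 0, 10, 0, 0],
    [40, 0, 25, 0, 0],
    [40, 0, 35, -30, 0],
    [40, 0, 40, -75, 0],
    [40, 0, 40, -120, 0],
  ],
)

```text
clock: 16.85
eef_pos: [632.1, -50.7, 140.3]
tool_rot: [3.12, -0.007, 0.008]
force: [1.2, -0.8, -0.4]
width: 40.0
```

Emit:
send_rows(
  commands=[
    [40, -30, 30, -30, 0],
    [40, -60, 70, -60, 0],
    [40, -90, 110, -60, 0],
    [40, -110, 150, -60, 0],
    [40, -120, 190, -60, 0],
  ],
)

```text
clock: 17.35
eef_pos: [511.2, -241.1, 204.3]
tool_rot: [3.121, -0.007, 0.009]
force: [1.1, -0.6, 0.0]
width: 40.2
```

```bash
python3 -c "
from h import *
to(450,-350,200,0)
for n in('scene','top'):
    im=ctrl.get_image(n)[:,:,::-1]; cv2.imwrite(f'pics/{n}9full.png',im);c=im[180:300,260:410] if n=='scene' else im[150:250,180:330]
    cv2.imwrite(f'pics/{n}9.png',cv2.resize(cv2.convertScaleAbs(c,alpha=1.6),None,fx=5,fy=5))
"
```

```text
t 17.35 pos [ 511.2 -241.1  204.3] rot [ 3.121 -0.007  0.009] F [ 1.1 -0.6  0. ] w 40.2 -> shift [-62.1 108.3   6. ] turn 0.5
```

View pics/top9.png

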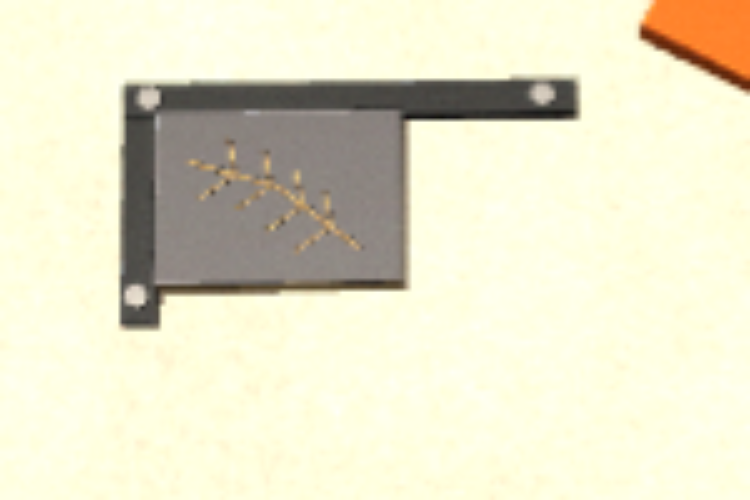

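View pics/scene9.png

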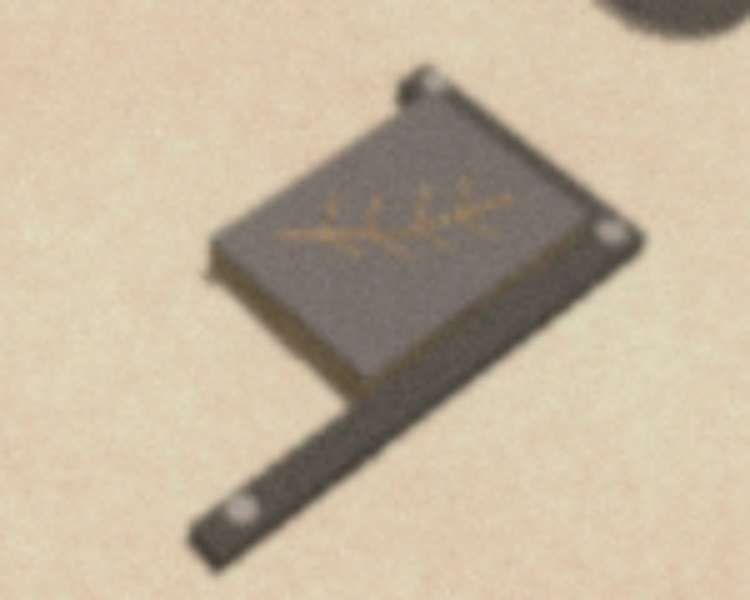

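In both views the block sits flush in the corner, with its face from about (211,172) to (261,208) in the top view. One numeric check, plus tins and knife against the start.

Run:
```python
from h import *
for n,seed in(("top",(250,200)),("scene",(328,240))):
    im=cv2.imread(f"pics/{n}9full.png")
    g=cv2.cvtColor(im,cv2.COLOR_BGR2GRAY); print(n,g[seed[1],seed[0]])
    try:
        r,b,c=blk(im,seed,n); d=np.array(r[0])-[682.3,140.9]; t=.0137; R=np.array([[np.cos(t),np.sin(t)],[-np.sin(t),np.cos(t)]])
        print(r,"guide frame",R@d)
    except Exception as e: print(e)
a=cv2.imread("pics/top0.png");b=cv2.imread("pics/top9full.png")
for nm,(x,y,w,h) in dict(open=(118,225,55,45),closed=(122,180,55,45),knife=(390,185,40,80)).items():
    best=cv2.minMaxLoc(cv2.matchTemplate(b[y-15:y+h+15,x-15:x+w+15],a[y:y+h,x:x+w],cv2.TM_CCOEFF_NORMED))
    print(nm,best[1],np.array(best[3])-15)
```

```text
top 85
((629.0278930664062, 71.02484893798828), (142.01963806152344, 106.771240234375), 89.94953918457031) guide frame [-54.22436732 -69.1387887 ]
scene 70
((632.9683837890625, 73.9594955444336), (112.42253112792969, 156.45114135742188), 4.679829120635986) guide frame [-50.24404298 -66.25840052]
open 0.9991959929466248 [0 0]
closed 0.9986835718154907 [0 0]
knife 0.19132930040359497 [ 11 -15]
```

The minAreaRect includes some of the side face (106.8 mm against 100 mm), so I'll measure the edges directly and check whether the arm hides the knife.

Run:
```python
from h import *
im=cv2.imread("pics/top9full.png"); g=cv2.GaussianBlur(cv2.cvtColor(im,cv2.COLOR_BGR2GRAY),(1,1),0).astype(float)
# face edges: long edge next to bar (rows), short edge next to short bar (cols), free right edge
P=[]
for x in range(216,256):
    r=166+2; 
    y=next(y for y in range(169,178) if g[y,x]>62); P.append((x,y-1+(62-g[y-1,x])/(g[y,x]-g[y-1,x])))
Q=[]
for y in range(178,203):
    x=next(x for x in range(206,216) if g[y,x]>62); Q.append((x-1+(62-g[y,x-1])/(g[y,x]-g[y,x-1]),y))
S=[]
for y in range(178,203):
    x=next(x for x in range(255,270) if g[y,x]>117); S.append((x-1+(117-g[y,x-1])/(g[y,x]-g[y,x-1]),y))
B=[]
for x in range(216,256):
    y=next(y for y in range(198,215) if g[y,x]<62 or g[y,x]>117); B.append((x,y-.5))
t=.0137; R=np.array([[np.cos(t),np.sin(t)],[-np.sin(t),np.cos(t)]])
for n,p in(("x+",P),("y+",Q),("y-",S),("x-",B)):
    w=((cast("top",p,25)-[682.3,140.9])@R.T).astype(np.float32); vx,vy,x0,y0=cv2.fitLine(w,cv2.DIST_HUBER,0,.01,.01).ravel(); print(n,np.median(w,0),"dir",vx,vy)
c=cv2.convertScaleAbs(im[140:320,260:460],alpha=1.5); cv2.imwrite("pics/knife9.png",cv2.resize(c,None,fx=3,fy=3))
```

```text
x+ [  0.98674667 -70.73099   ] dir 0.0041552223 0.99999136
y+ [-52.28803     -0.60726005] dir 0.9997371 0.022929888
y- [ -54.276398 -142.97543 ] dir 0.9999691 -0.007854894
x- [-100.06421  -71.33032] dir 0.017228184 -0.9998516
```

View pics/knife9.png

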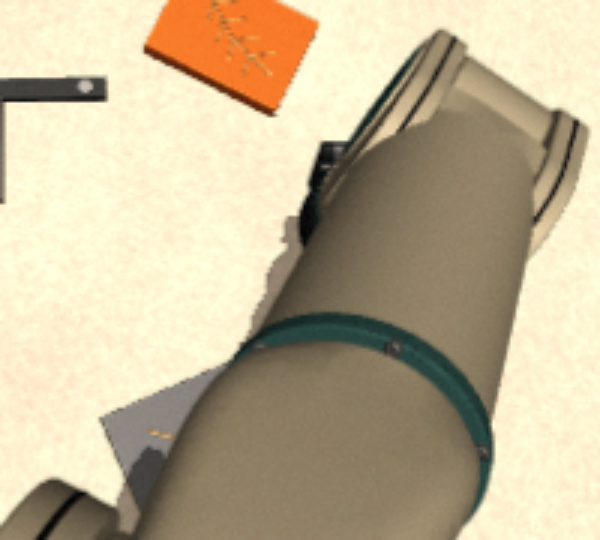

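The edges sit within about 1–2 mm of both stop planes. In the top view the arm hides the knife, so I'll check it in the scene view and then hand in.

Run:
```python
from h import *
a=cv2.imread("pics/scene0.png");b=cv2.imread("pics/scene9full.png")
x,y,w,h=80,285,78,85
r=cv2.minMaxLoc(cv2.matchTemplate(b[y-15:y+h+15,x-15:x+w+15],a[y:y+h,x:x+w],cv2.TM_CCOEFF_NORMED)); print(r[1],np.array(r[3])-15)
s=ctrl.read_state(); print(s["clock"],abs(s["qd"]).max())
ctrl.finish_job()
```

```text
0.9709718823432922 [0 0]
17.45 0.08115668991286222
the job is handed in; nothing more can be done
```

I slid the small grey block into the corner of the guide, let go of it, backed the gripper clear and handed the job in at 17.45 s. No verdict was reported.

**Moves:** I pushed the short side with two spread fingers until the block was square and about 14 mm short of the short bar. I then pushed the long side against the long bar, where it stopped at about 7 N. Last, I pushed the short side against the short bar, where it stayed put at 12 N. The block was never lifted.

**Last checks:**
- **Block in the corner:** in the top view the block's sides measured 1.0 mm and 0.6 mm from the two stop planes, which is within the calibration error. The two sides along the bars were within about 0.025 rad of parallel.
- **Tins and knife:** both tins showed no shift in the top view. The arm hid the knife there, so that match failed, but the scene view showed it unmoved.
- **Checks that disagreed:** the rough rectangle fits put the block centre at x -54.2, y -69.1 mm (top view) and x -50.2, y -66.3 mm (scene view) in the guide frame. The top-view x is just outside the limit. Both rectangles came out larger than the real block, and the top one took in part of the side face. I relied on the edge measurement and the felt stops instead.

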